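# Clip a painted test panel on the drying stand

### The job

Take the larger of the two painted test panels out of the rack by its wooden batten and press its lower edge fully home into the sprung clip of the drying stand, about centred and square in the clip, so that the jaws hold it leaning forward to dry, and let go of it. Leave the smaller panel in the rack and everything else on the bench where it is.

Things in the scene. Friction and masses are not known exactly. Their poses are not given: they have to be found in the camera images.
- panel_grip (a point): The larger painted test panel, the one to move: a rigid sheet 110 wide x 110 tall x 5 mm, 70 to 115 g, upright in a rack slot. A wooden batten (12 mm thick, 60 wide, 26 tall) round the middle of its upper edge is to be pinched across its thickness. This point is the batten's centre. z points up the panel, y along its width, x through its thickness; both faces are alike.
- panel_edge (a point): Middle of the larger panel's lower edge (the thin edge that goes into the clip), 100 mm below panel_grip along the panel's z.
- small_grip (a point): The smaller panel, which stays in the rack: 80 mm wide, 80 mm tall, 5 mm thick, batten 12 x 50 x 20 mm. This point is its batten's centre, 73 mm above its lower edge; axes as for the larger panel.
- rack: Fixed wooden rack, 150 (x) x 90 (y) x 30 mm tall; origin at the centre of its underside. Two slots along y, 45 mm either side of the middle in x, 7 mm wide, 22 mm deep, open at both ends, slot floor 8 mm above the table. Either panel may be in either slot; rack and stand may change sides of the table.
- clip: Sprung edge clip on the fixed drying stand (foot 130 x 110 mm). Origin: middle of the clip's floor, 80 mm above the table, where the panel's edge comes to rest. z points out of the mouth along the line of insertion: up, leaning 35 degrees from vertical to the robot's side. y is level, along the slot (open at both ends); x runs through the panel's thickness.
- jaw_near (a joint): Outward travel (m) of the black jaw on the clip's -x side: 0 shut, about 0.0015 with a panel in, at most 0.006. Both jaws are 60 mm long in y, 2 to 24 mm above the clip's floor, 2 mm apart when shut, and flare above that to a mouth 25 mm wide, 40 mm above the floor.
- jaw_far (a joint): The same for the jaw on the clip's +x side. Each jaw is sprung: 2 N when shut, 4 N with a panel in. Pushing the 5 mm edge in takes about 10 to 20 N along the slot as they part (edge some 24 mm above the floor), then 3 to 6 N; the jaws hold it by friction.
- jar_a: Bystander: closed glass paint jar, 44 mm across, 65 mm tall. Origin: on its axis at the underside. Leave it alone.
- jar_b: Bystander: closed glass paint jar, 44 mm across, 65 mm tall. Origin: on its axis at the underside. Leave it alone.
- tape: Bystander: roll of masking tape lying flat, 96 mm across, 24 mm tall. Origin: on its axis at the underside. Leave it alone.
- sander: Bystander: cork sanding block 70 x 45 x 30 mm. Origin: about the middle of the underside. Leave it alone.
- tumbler: Bystander: open steel cup, 74 mm across, 160 mm tall. Origin: on its axis at the underside. Leave it alone.
- can: Bystander: spray-paint can, 64 mm across, 170 mm tall. Origin: on its axis at the underside. Leave it alone.
- brush: Bystander: paint brush lying on the table. Origin: about the middle of the underside. Leave it alone.
- airbrush: Bystander: steel airbrush lying on the table, about 150 mm long. Origin: about the middle of the underside. Leave it alone.
Mind the look-alikes: they are no part of the job. Several things have the shape of the rack; the one meant has the colours described above.

How it is judged:
On the way, in this order (a step that is already met when the one before it is completed fails the run):
1. the larger panel is lifted clear of the rack (z of panel_edge in the frame of rack above 0.045 m), for 0.1 s.
2. its lower edge is pressed fully home between the parted jaws, centred and square (z of panel_edge in the frame of clip between -0.004 and 0.005 m and y of panel_edge in the frame of clip between -0.02 and 0.02 m and x of panel_edge in the frame of clip between -0.004 and 0.004 m and angle between the z axis of panel_grip and the z axis of clip, either way round below 0.14 rad and angle between the y axis of panel_grip and the y axis of clip, either way round below 0.14 rad and value of joint each of jaw_near, jaw_far above 0.0004 m), for 0.1 s.
At the end, for the whole second after the job is handed in: The larger panel is in the clip: lower edge within 5 mm of the clip floor, 20 mm of its middle along the slot, 4 mm across; z and y axes within 0.14 rad of the clip's; both jaws parted over 0.4 mm; let go, at rest. The smaller panel is within 30 mm of its start (all of step 2 and linear speed of panel below 0.02 m/s and distance of small_grip from where it was at the start of the episode below 0.03 m); the robot touches nothing.
It fails at once if the smaller panel is disturbed (moved more than 30 mm) (distance of small_grip from where it was at the start of the episode above 0.03 m).
It fails at once if a bystander is moved more than 40 mm (distance of any of jar_a, jar_b, tape, sander, tumbler, can, brush, airbrush from where it was at the start of the episode above 0.04 m).
It also fails if it takes over 38 s, if anything falls off the work surface, if the arm or the gripper's body presses on something with over 40 N, if the wrist force passes 120 N, or if a joint passes its speed limit or range.

### The arm

A 6-joint arm with a two-finger parallel gripper is mounted at the origin on the work surface. World frame = base frame: x ahead of the robot, y to its left, z up, the work surface at z = 0. Lengths are in m, angles in rad, forces in N, time in s.
With the tool pointing down it reaches from about 0.425 to 0.95 m from the base axis. Payload 3.5 kg.
Tool frame: the origin (TCP) lies on the centre line of the jaws, within the pads' length; the fingertips stand 14 mm ahead of it and the grasp point (between the pads) lies 5 mm behind it; z points along the fingers, y is the line along which they close (so a half turn about z gives the same grasp; the last joint's range is limited). The gripper opens to 85 mm and grips with 20 to 120 N. Pads are 22 mm wide; open, the fingers measure 114 mm over their backs; the gripper's body (76 mm by 85 mm) begins 54 mm behind the grasp point. The pads swing forward as they close: fully open they stand 13 mm farther back than shut.
Start: joints at [-1.332, 0.286, 1.577, -0, 1.279, -0.15], TCP at [0.256, -0.625, 0.212] pointing down, gripper open.
Joint ranges: [-2.77, 2.77], [-0.9, 2.22], [0.21, 2.48], [-1.53, 4.67], [0.24, 2.81], [-2.84, 2.84]. Speed limits (rad/s): [2.79, 2.79, 3.14, 3.14, 3.14, 3.14].

### API

Orientations are given as a 3x3 rotation matrix whose columns are the frame's x, y, z axes.
In Python, from plant import manip, read_camera gives the robot as it stands.
- The arm moves only by the tool send_rows, never from a script. Its argument "increments" is a list of rows, each a list of 2 entries, a list of its own where there are three numbers: the shift along the tool's x, y, z in units of 40 mm (1.0 is 40 mm), then the turn, a rotation vector about the tool's x, y, z in units of 6 degrees (1.0 is 6 degrees). In form: [[[x, y, z], [rx, ry, rz]], ...]. A call has 1 to 8 rows; each row is the pose to reach, as a shift and turn from the pose commanded when the call began, along the tool's axes at that moment; what a row does not reach only later rows make up. A row lasts 1/12 s, in which the tool goes at most 41.7 mm and 7.16 degrees, less where a joint would pass 70% of its speed; a pose out of reach is approached as far as the arm can. A call with a gripper value outside its range is refused whole. "gripper" is the gripper command: -1 is shut, 1 is fully open, values between are in proportion, set as the call begins (left out, the last holds). The fingers move at their own pace and stop on an object; "grip_force" is the grip in N (left out, the last holds). Time passes only in rows, so rows that repeat a pose let the fingers close. It gives the time, the measured TCP pose, the force, the opening and the grip force at its end, in the units of the state.
- manip.get_obs(): the state, without advancing time (a new reading comes with each control period).
- read_camera(name): name is "scene" or "side" or "wrist"; returns a dict with "pixels" (384x512x3 uint8, blue, green, red), "fovy" (degrees; the focal length in pixels is half the picture's height over the tangent of half this angle, whatever the lens; pixels are square), "cx", "cy" (the principal point, pixels), "extrinsics" (4x4, takes a point from camera to world coordinates). Camera axes: x right, y down, z forward; pixel columns grow to the right and rows downward; lengths in m; the calibration is good to about 2 mm. A picture is of the moment at which its call begins. There is no depth.
- manip.sign_off(): hands the job in; it is judged then, once.
The state is a dict: "clock": time; "q": joint angles; "joint_velocities": joint speeds; "effort": joint torques, N m; "tool_pos": TCP position; "ee_rot": TCP orientation; "force": force on the tool from outside, world axes, zero at the start; "moment": the same for the moment, N m; "grip_width": finger opening in m; "gripper_force": force on a finger pad.
Only numpy, scipy, OpenCV 4.12 (cv2) and the standard library are available. Lean on these libraries where they do the work, as an engineer would, in place of code of your own. Each camera call takes 0.05 s, during which the arm holds its last target. There are 200 camera calls.

## Working session

There is one attempt and no reset: what is moved stays moved. The work goes in short steps, Python scripts to look and compute and a tool call to move; the robot and the scene stay as the last step left them, time stands still between calls to the robot, and variables do not carry over. Pictures are saved under pics/ and viewed, at most 10 in all, crops included, and the job is handed in when it is done.

Besides the shell and the picture viewer there is one more tool, called after "Emit:" in YAML: its name, and indented under it one key for each argument. send_rows: Moves the arm, as the interface text tells. Its arguments: {"type":"object","properties":{"increments":{"type":"array"},"gripper":{"type":"number"},"grip_force":{"type":"number"}},"required":["increments"]}

```bash
ls; mkdir -p pics; cat > h.py <<'E'
import numpy as np, cv2
from plant import manip, read_camera
def cam(n,tag):
    c=read_camera(n); im=np.ascontiguousarray(c["pixels"]); cv2.imwrite(f"pics/{tag}.png",im)
    np.savez(f"pics/{tag}.npz",im=im,E=c["extrinsics"],f=im.shape[0]/2/np.tan(np.radians(c["fovy"])/2),c=[c["cx"],c["cy"]])
def load(tag): return np.load(f"pics/{tag}.npz")
def ray(d,u,v):
    r=np.array([(u-d["c"][0])/d["f"],(v-d["c"][1])/d["f"],1.]); E=d["E"]
    r=E[:3,:3]@r; return E[:3,3],r/np.linalg.norm(r)
def onz(d,u,v,z):
    o,r=ray(d,u,v); return o+r*(z-o[2])/r[2]
def tri(obs):
    A=np.zeros((3,3));b=np.zeros(3)
    for d,u,v in obs:
        o,r=ray(d,u,v);P=np.eye(3)-np.outer(r,r);A+=P;b+=P@o
    p=np.linalg.solve(A,b)
    return p,[np.linalg.norm((np.eye(3)-np.outer(r,r))@(p-o)) for o,r in [ray(*x) for x in obs]]
def proj(d,p):
    E=d["E"];q=E[:3,:3].T@(np.array(p)-E[:3,3]);return q[:2]/q[2]*d["f"]+d["c"]
E
python3 - <<'E'
from h import *
for n in("scene","side"):
    cam(n,n);d=load(n);print(n,d["E"].round(3).tolist(),d["f"],d["c"])
a=cv2.imread("pics/scene.png");
print(a.shape)
E
```

```text
pics
scene [[-0.754, 0.557, -0.349, 1.082], [0.657, 0.65, -0.383, 0.569], [0.014, -0.517, -0.856, 1.37], [0.0, 0.0, 0.0, 1.0]] 440.05395054123846 [255.68805083 188.22489301]
side [[-0.777, -0.357, 0.519, -0.082], [-0.63, 0.435, -0.643, 0.795], [0.004, -0.826, -0.563, 0.782], [0.0, 0.0, 0.0, 1.0]] 411.890551835021 [253.5127031  191.95414372]
(384, 512, 3)
```

View pics/scene.png

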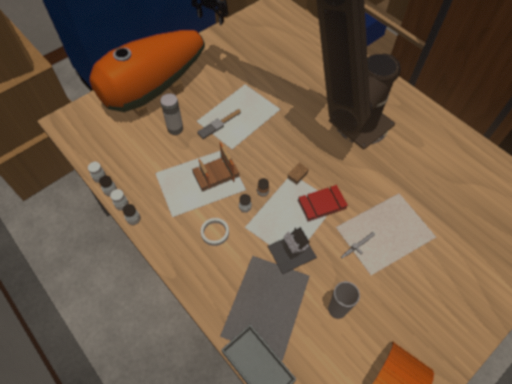

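View pics/side.png

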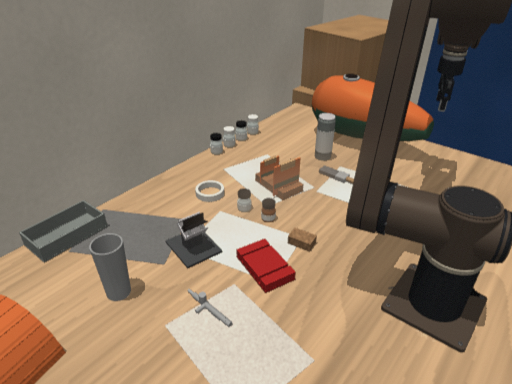

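The scene picture shows the wooden rack with panels at (215,170) and a red, empty rack look-alike at (322,203). The dark stand with its clip is at (293,245). In the side view these are at (280,178), (265,264) and (193,238). The wooden one with panels fits the description, and I'll confirm that in a crop.

```bash
python3 - <<'E'
from h import *
def crop(t,u,v,w,h,s): 
    im=load(t)["im"][v:v+h,u:u+w]; return cv2.resize(im,None,fx=s,fy=s,interpolation=cv2.INTER_CUBIC)
r=[crop("scene",180,135,66,50,6),crop("side",245,145,66,50,6),crop("scene",260,220,66,50,6),crop("side",160,205,66,60,6)[:300]]
cv2.imwrite("pics/c1.png",np.vstack([np.hstack(r[:2]),np.hstack(r[2:])]))
d=load("scene")
for n,u,v,z in [("rack",215,175,.03),("stand",292,252,.01),("jar",245,203,.06),("jar",263,185,.06),("tape",215,231,.02)]:print(n,onz(d,u,v,z).round(3))
d=load("side")
for n,u,v,z in [("rack",280,182,.03),("stand",193,248,.01)]:print(n,onz(d,u,v,z).round(3))
E
```

```text
rack [ 0.612 -0.168  0.03 ]
stand [0.6   0.226 0.01 ]
jar [0.615 0.004 0.06 ]
jar [ 0.521 -0.01   0.06 ]
tape [0.748 0.003 0.02 ]
rack [ 0.579 -0.166  0.03 ]
stand [0.585 0.234 0.01 ]
```

View pics/c1.png

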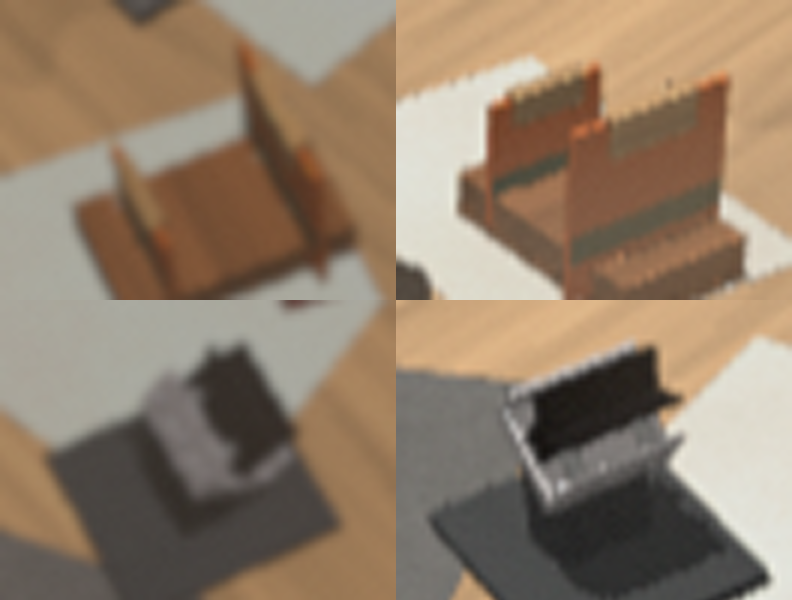

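The crop shows the large panel in the robot-side slot, spanning side pixels (275,167) to (300,158), with the small one behind it. Next I'll triangulate rough points and check the wrist camera's mount.

```bash
python3 - <<'E'
from h import *
s,t=load("scene"),load("side")
S=lambda x,y,o:(o[0]+x/6,o[1]+y/6)
def T(n,a,b):
    p,e=tri([(s,*a),(t,*b)]);print(n,p.round(3),np.round(e,4));return p
oS,oT=(180,135),(245,145)
T("top nearcam",S(313,165,oS),S(575-396,130,oT))
T("top far",S(243,45,oS),S(725-396,80,oT))
T("bot near",S(320,275,oS),S(575-396,290,oT))
T("small near",S(163,240,oS),S(490-396,105,oT))
T("small far",S(115,150,oS),S(598-396,68,oT))
# stand foot corners at z~0 
oS,oT=(260,220),(160,205)
for a in [(50,155),(338,222),(122,300)]:print("footS",onz(s,*S(*a,oS),.008).round(3))
for a in [(35,220),(165,335-5),(372,280),]:print("footT",onz(t,*S(*a,oT),.008).round(3))
cam("wrist","w0");d=load("w0");o=manip.get_obs();R=np.array(o["ee_rot"]);E=d["E"]
print(R.round(3).tolist(),o["tool_pos"]);print("cam in tool",(R.T@(E[:3,3]-o["tool_pos"])).round(4),(R.T@E[:3,:3]).round(3).tolist(),d["f"],o["grip_width"],o["clock"])
E
```

```text
top nearcam [ 0.567 -0.119  0.118] [0.0022 0.0022]
top far [ 0.541 -0.218  0.112] [0. 0.]
bot near [ 0.568 -0.119  0.011] [0.0035 0.0035]
small near [ 0.652 -0.154  0.085] [0.0011 0.0011]
small far [ 0.633 -0.227  0.082] [0.0013 0.0013]
footS [0.644 0.158 0.008]
footS [0.55  0.291 0.008]
footS [0.671 0.247 0.008]
footT [0.665 0.263 0.008]
footT [0.564 0.275 0.008]
footT [0.514 0.193 0.008]
[[0.925, 0.379, -0.0], [0.379, -0.925, 0.002], [0.0, -0.002, -1.0]] [ 0.2557805  -0.62406677  0.21054724]
cam in tool [ 7.770e-02  1.000e-04 -1.623e-01] [[0.0, -0.954, -0.299], [1.0, 0.001, -0.002], [0.002, -0.299, 0.954]] 312.0957633208644 0.08531618537409207 0.15
```

```bash
cat >> h.py <<'E'
from scipy.spatial.transform import Rotation as Ro
def delta(p,R):
    o=manip.get_obs();R0=np.array(o["ee_rot"]);p0=np.array(o["tool_pos"])
    t=R0.T@(np.array(p)-p0)/.04;r=np.degrees(Ro.from_matrix(R0.T@R).as_rotvec())/6
    print("inc",t.round(3).tolist(),r.round(3).tolist(),"rows",round(max(np.linalg.norm(t)*40/41.7,np.linalg.norm(r)*6/7.16),1))
def Rdown(yaw):  # tool down, x axis at yaw deg
    c,s=np.cos(np.radians(yaw)),np.sin(np.radians(yaw));return np.array([[c,s,0],[s,-c,0],[0,0,-1.]])
E
```

Emit:
send_rows:
  increments:
    - [[0.6,-0.4,-0.5],[0,0,-1.1]]
    - [[1.4,-0.9,-1.0],[0,0,-2.2]]
    - [[2.2,-1.5,-1.4],[0,0,-3.3]]
    - [[3.0,-2.1,-1.4],[0,0,-4.4]]
    - [[3.8,-2.6,-1.4],[0,0,-5.5]]
    - [[4.6,-3.2,-1.4],[0,0,-6.6]]
    - [[5.4,-3.7,-1.4],[0,0,-7.7]]
    - [[6.2,-4.3,-1.4],[0,0,-8.8]]

```text
clock: 0.82
tool_pos: [0.4208, -0.3698, 0.2674]
ee_rot: [[0.252, 0.968, 0.0], [0.968, -0.252, -0.0], [-0.0, 0.0, -1.0]]
force: [1.3, -0.8, 0.7]
grip_width: 0.0852
gripper_force: 0.0
```

```bash
python3 -c "
from h import *
delta([.554,-.168,.26],Rdown(75.3)); print(manip.get_obs()['tool_pos'],manip.get_obs()['force'])"
```

```text
inc [5.723, 1.948, 0.185] [0.0, 0.0, 0.013] rows 5.8
[ 0.42082844 -0.36983767  0.26738238] [ 1.30766691 -0.81489662  0.70463726]
```

Emit:
send_rows:
  increments:
    - [[1.0,0.3,0],[0,0,0]]
    - [[2.0,0.7,0],[0,0,0]]
    - [[3.0,1.0,0],[0,0,0]]
    - [[4.0,1.3,0],[0,0,0]]
    - [[5.0,1.7,0],[0,0,0]]
    - [[5.6,1.9,0],[0,0,0]]
    - [[5.6,1.9,0],[0,0,0]]

```text
clock: 1.4
tool_pos: [0.5532, -0.1698, 0.2672]
ee_rot: [[0.252, 0.968, 0.0], [0.968, -0.252, 0.002], [0.002, -0.0, -1.0]]
force: [-0.6, -1.0, 0.2]
grip_width: 0.0855
gripper_force: 0.0
```

```bash
python3 - <<'E'
from h import *
cam("wrist","w1")
y=np.array([0.254,0.967,0]);y/=np.linalg.norm(y)
delta([.60,.23-.09,.31],Rdown(75.3))
E
```

```text
inc [7.85, -0.818, -1.068] [-0.008, -0.003, 0.007] rows 7.6
```

View pics/w1.png

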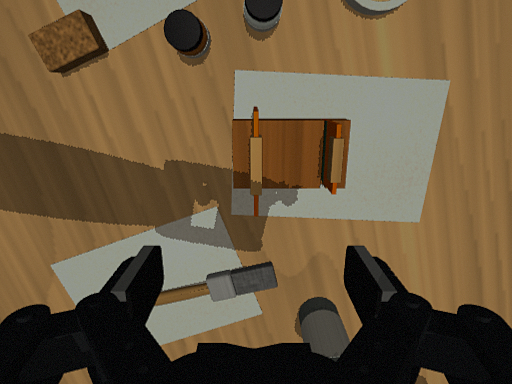

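The wrist view shows the large panel's pale batten at about (256,165) and the small one at (337,161). The spray can's top is near (318,308).

```bash
python3 - <<'E'
from h import *
d=load("w1");im=d["im"]
print(im[165,256],im[165,337],im[112,256],im[160,300])
hsv=cv2.cvtColor(im,cv2.COLOR_BGR2HSV);print(hsv[165,256],hsv[165,337],hsv[112,256],hsv[160,300])
ref=hsv[165,256].astype(int)
m=(np.abs(hsv.astype(int)-ref)<[6,35,35]).all(2).astype(np.uint8)
sub=np.zeros_like(m);sub[120:210,240:275]=m[120:210,240:275]
c=max(cv2.findContours(sub,0,1)[0],key=cv2.contourArea);r=cv2.minAreaRect(c);print(r)
o=np.array(manip.get_obs()["ee_rot"])
b=cv2.boxPoints(r)
P=[onz(d,u,v,.121) for u,v in b];print(np.round(P,4).tolist(),np.mean(P,0).round(4))
s=[np.linalg.norm(P[i]-P[(i+1)%4]) for i in range(4)];print(np.round(s,4))
for n,q in(("t1",(256,107)),("t2",(256,216))):print(n,onz(d,*q,.118).round(4))
print("can",onz(d,318,308,.17).round(3))
E
```

```text
[ 61 114 153] [ 51  95 130] [  0  83 160] [22 57 97]
[ 17 153 153] [ 17 155 130] [ 16 255 160] [ 14 197  97]
((255.5, 160.5), (45.0, 11.0), 90.0)
[[0.5593, -0.1366, 0.121], [0.5698, -0.1393, 0.121], [0.5585, -0.1841, 0.121], [0.5476, -0.1812, 0.121]] [ 0.5588 -0.1603  0.121 ]
[0.0108 0.0462 0.0113 0.0462]
t1 [ 0.5724 -0.1095  0.118 ]
t2 [ 0.5441 -0.2194  0.118 ]
can [ 0.584 -0.309  0.17 ]
```

Emit:
send_rows:
  increments:
    - [[1.0,-0.1,-0.3],[0,0,0]]
    - [[2.0,-0.2,-0.6],[0,0,0]]
    - [[3.0,-0.3,-1.0],[0,0,0]]
    - [[4.0,-0.4,-1.0],[0,0,0]]
    - [[5.0,-0.5,-1.0],[0,0,0]]
    - [[6.0,-0.6,-1.0],[0,0,0]]
    - [[7.0,-0.7,-1.0],[0,0,0]]
    - [[7.0,-0.7,-1.0],[0,0,0]]

```text
clock: 2.12
tool_pos: [0.5962, 0.1082, 0.3072]
ee_rot: [[0.253, 0.968, -0.0], [0.968, -0.253, 0.003], [0.002, -0.001, -1.0]]
force: [0.2, -0.1, -0.2]
grip_width: 0.0854
gripper_force: 0.0
```

```bash
python3 - <<'E'
from h import *
cam("wrist","w2")
E
```

```text
(no output)
```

View pics/w2.png

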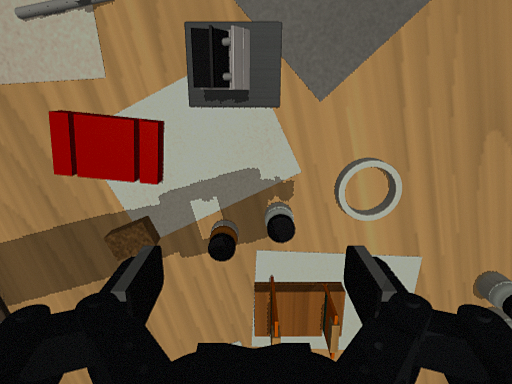

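The wrist view from farther off shows the stand foot at (185..280, 22..107) and the clip at (190..250, 25..90). Its slot is nearly along the picture's columns, with the black jaw on the robot side. I'll take two closer views, straight down and along the lean.

Emit:
send_rows:
  increments:
    - [[1.0,-0.1,0],[0,0,0]]
    - [[2.0,-0.2,0],[0,0,0]]
    - [[3.0,-0.3,0],[0,0,0]]
    - [[3.0,-0.3,0],[0,0,0]]

```text
clock: 2.5
tool_pos: [0.6158, 0.2258, 0.3068]
ee_rot: [[0.255, 0.967, -0.001], [0.967, -0.255, 0.002], [0.002, -0.001, -1.0]]
force: [0.2, -1.0, 0.5]
grip_width: 0.0851
gripper_force: 0.0
```

```bash
python3 - <<'E'
from h import *
cam("wrist","w3")
E
```

Emit:
send_rows:
  increments:
    - [[0,-0.8,0],[-1.0,0,0]]
    - [[0,-1.6,0],[-2.0,0,0]]
    - [[0,-2.4,0.1],[-3.0,0,0]]
    - [[0,-3.2,0.3],[-4.0,0,0]]
    - [[0,-4.0,0.5],[-5.0,0,0]]
    - [[0,-4.0,0.5],[-5.0,0,0]]
    - [[0,-4.0,0.5],[-5.0,0,0]]

```text
clock: 3.13
tool_pos: [0.4577, 0.2617, 0.2839]
ee_rot: [[0.256, 0.84, 0.479], [0.967, -0.22, -0.131], [-0.005, 0.497, -0.868]]
force: [0.8, -0.6, 1.0]
grip_width: 0.0855
gripper_force: 0.0
```

```bash
python3 - <<'E'
from h import *
cam("wrist","w4")
c=[]
for n in("w3","w4"):
    d=load(n);u,v=proj(d,[.6,.23,.1]).astype(int);print(n,u,v)
    u=max(0,min(u-65,512-130));v=max(0,min(v-90,384-180));print(u,v)
    c.append(cv2.resize(d["im"][v:v+180,u:u+130],None,fx=3,fy=3,interpolation=cv2.INTER_CUBIC))
cv2.imwrite("pics/c2.png",np.hstack(c))
E
```

```text
w3 239 159
174 69
w4 280 149
215 59
```

View pics/c2.png

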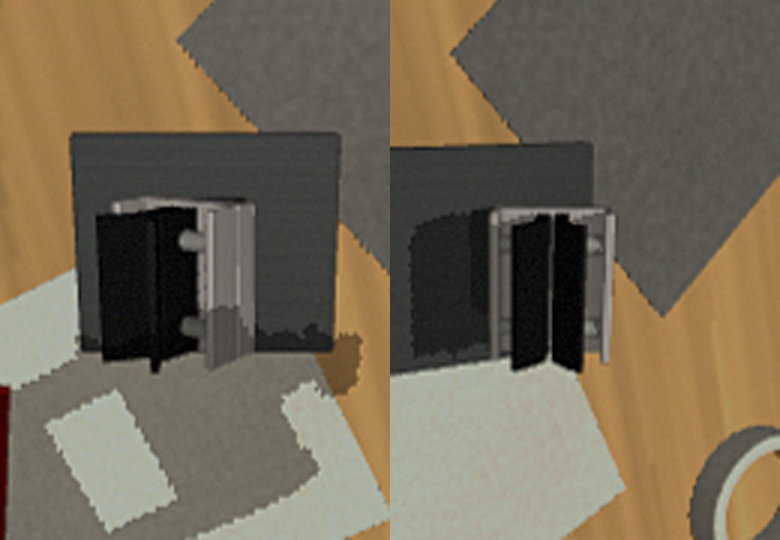

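The left crop (straight down) shows the near flare's lip at x≈100 and the far lip at x≈155. The right crop (along the lean) looks straight into the slot: lips at x≈512 and 585, slit at x≈550, rows 215 to 371.

```bash
python3 - <<'E'
from h import *
a,b=load("w3"),load("w4")
A=lambda x,y:(174+x/3,69+y/3)
B=lambda x,y:(215+(x-390)/3,59+y/3)
P={}
for n,p,q in[("nA",(97,212),(512,221)),("nB",(104,360),(512,370)),("fA",(157,208),(587,214)),("fB",(155,370),(583,372))]:
    P[n],e=tri([(a,*A(*p)),(b,*B(*q))]);print(n,P[n].round(4),np.round(e,4))
y=(P["nA"]-P["nB"]+P["fA"]-P["fB"]);print("len",np.linalg.norm(y)/2);ang=np.degrees(np.arctan2(y[1],y[0]));print("yaw y",ang,"tilt",np.degrees(np.arcsin(y[2]/np.linalg.norm(y))))
x=(P["fA"]+P["fB"]-P["nA"]-P["nB"])/2;print("x",x,np.linalg.norm(x),np.degrees(np.arctan2(x[2],np.hypot(*x[:2]))))
m=sum(P.values())/4;print("mouth",m.round(4))
an=np.radians(ang);yh=np.array([np.cos(an),np.sin(an),0]);h=np.array([np.sin(an),-np.cos(an),0])  # away from robot
th=np.radians(35);z=-h*np.sin(th)+np.array([0,0,np.cos(th)]);print("z",z.round(3),"floor",(m-.04*z).round(4))
# slit seen in w4 on plane ~ line thru; foot corners in w3 for yaw
f=[onz(a,*A(*q),.01) for q in[(72,133),(340,133),(335,352),(80,352)]];print(np.round(f,4).tolist(),np.mean(f,0).round(4))
for p,q in((1,0),(2,3)):v=f[p]-f[q];print("foot yaw",np.degrees(np.arctan2(v[1],v[0])),np.linalg.norm(v))
for u,v in((1,2),(0,3)):w=f[u]-f[v];print("foot y yaw",np.degrees(np.arctan2(w[1],w[0])),np.linalg.norm(w))
R=np.stack([yh,h*np.cos(th)+np.array([0,0,np.sin(th)]),-z],1)
print("view-now tool z",np.array(manip.get_obs()["ee_rot"])[:,2])
delta([.558,-.164,.26],Rdown(75.5))
E
```

```text
nA [0.5691 0.2629 0.1031] [0.0002 0.0002]
nB [0.5538 0.204  0.1031] [0.0001 0.0001]
fA [0.594  0.2598 0.1187] [0.0002 0.0002]
fB [0.5759 0.1994 0.1219] [0.0007 0.0007]
len 0.06194350915604715
yaw y 74.32610765736896 tilt -1.482252749329822
x [ 0.02349438 -0.00383611  0.01721123] 0.02937563802432109 35.866698212814
mouth [0.5732 0.2315 0.1117]
z [-0.552  0.155  0.819] floor [0.5953 0.2253 0.079 ]
[[0.5516, 0.2924, 0.01], [0.6754, 0.2598, 0.01], [0.6485, 0.1539, 0.01], [0.5221, 0.1871, 0.01]] [0.5994 0.2233 0.01  ]
foot yaw -14.738553915829264 0.12806432928624825
foot yaw -14.708180765335342 0.13067429134209863
foot y yaw 75.76042012987125 0.10922766832175963
foot y yaw 74.39194341359348 0.1093053846059276
view-now tool z [ 0.48292027 -0.12992618 -0.86597183]
inc [-9.663, 4.067, 3.149] [5.001, 0.03, -0.068] rows 10.5
```

Emit:
send_rows:
  increments:
    - [[-0.9,0.3,0.1],[0.7,0,0]]
    - [[-1.8,0.7,0.3],[1.4,0,0]]
    - [[-2.7,1.1,0.6],[2.2,0,0]]
    - [[-3.6,1.5,0.9],[2.9,0,0]]
    - [[-4.5,1.8,1.2],[3.6,0,0]]
    - [[-5.4,2.2,1.5],[4.3,0,0]]
    - [[-6.3,2.6,1.8],[5.0,0,0]]
    - [[-7.2,3.0,2.1],[5.0,0,0]]

```text
clock: 3.85
tool_pos: [0.5313, -0.0593, 0.2772]
ee_rot: [[0.263, 0.965, 0.003], [0.965, -0.263, -0.001], [0.0, 0.003, -1.0]]
force: [0.1, -0.3, -0.3]
grip_width: 0.0854
gripper_force: 0.0
```

```bash
python3 -c "
from h import *
delta([.558,-.164,.20],Rdown(75.5))"
```

```text
inc [-2.351, 1.326, 1.933] [0.024, -0.001, -0.122] rows 3.2
```

Emit:
send_rows:
  increments:
    - [[-0.8,0.5,0.6],[0,0,-0.1]]
    - [[-1.6,0.9,1.3],[0,0,-0.1]]
    - [[-2.35,1.33,1.93],[0.02,0,-0.12]]
    - [[-2.35,1.33,1.93],[0.02,0,-0.12]]
    - [[-2.35,1.33,1.93],[0.02,0,-0.12]]

```text
clock: 4.27
tool_pos: [0.5551, -0.162, 0.1962]
ee_rot: [[0.252, 0.968, -0.004], [0.968, -0.252, 0.002], [0.0, -0.005, -1.0]]
force: [0.3, -0.0, 1.0]
grip_width: 0.0854
gripper_force: 0.0
```

```bash
python3 - <<'E'
from h import *
cam("wrist","w5");d=load("w5");hsv=cv2.cvtColor(d["im"],cv2.COLOR_BGR2HSV).astype(int)
print(proj(d,[.558,-.164,.121]))
m=(np.abs(hsv-[17,153,140])<[4,45,60]).all(2).astype(np.uint8)*255
u,v=proj(d,[.558,-.164,.121]).astype(int)
cv2.imwrite("pics/c3.png",np.hstack([cv2.resize(x[max(0,v-80):v+80,u-65:u+65],None,fx=3,fy=3,interpolation=cv2.INTER_CUBIC) for x in(d["im"],cv2.merge([m]*3))]));print(u-65,max(0,v-80))
delta([.558,-.164,.103],Rdown(75.5))
E
```

```text
[256.76751304 193.97284956]
191 113
inc [-0.076, 0.083, 2.375] [-0.02, -0.004, 0.002] rows 2.3
```

View pics/c3.png

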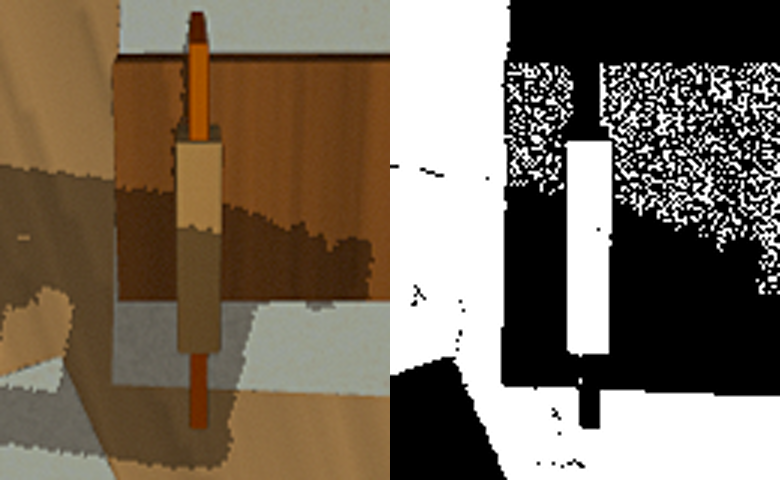

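The crop shows the batten's top from (177,142) to (222,352), so its centre is full-picture (257.5,195). That is within 1.5 px (about 1 mm) of my prediction. I'll descend and grip.

Emit:
send_rows:
  increments:
    - [[-0.1,0.1,0.5],[0,0,0]]
    - [[-0.1,0.1,1.1],[0,0,0]]
    - [[-0.1,0.1,1.7],[0,0,0]]
    - [[-0.1,0.1,2.2],[0,0,0]]
    - [[-0.1,0.1,2.35],[0,0,0]]
    - [[-0.1,0.1,2.35],[0,0,0]]
    - [[-0.1,0.1,2.35],[0,0,0]]

```text
clock: 4.9
tool_pos: [0.5592, -0.162, 0.1059]
ee_rot: [[0.245, 0.97, 0.001], [0.97, -0.245, -0.001], [-0.001, 0.001, -1.0]]
force: [0.8, 0.1, -0.2]
grip_width: 0.0854
gripper_force: 0.0
```

Emit:
send_rows:
  increments:
    - [[0,0,0],[0,0,0]]
    - [[0,0,0],[0,0,0]]
    - [[0,0,0],[0,0,0]]
    - [[0,0,0],[0,0,0]]
    - [[0,0,0],[0,0,0]]
    - [[0,0,0],[0,0,0]]
    - [[0,0,0],[0,0,0]]
    - [[0,0,0],[0,0,0]]
  gripper: -1
  grip_force: 90

```text
clock: 5.57
tool_pos: [0.5578, -0.1617, 0.1036]
ee_rot: [[0.245, 0.969, -0.002], [0.969, -0.245, 0.001], [0.0, -0.002, -1.0]]
force: [0.4, -0.7, -0.5]
grip_width: 0.0001
gripper_force: 0.0
```

The gripper closed on nothing. I'll look before doing anything else.

```bash
python3 - <<'E'
from h import *
cam("wrist","w6");cam("side","s6");cam("scene","sc6")
print(manip.get_obs())
a=load("w6")["im"];d=load("s6");u,v=proj(d,[.558,-.164,.1]).astype(int);print(u,v)
b=cv2.resize(d["im"][v-40:v+40,u-40:u+40],(384,384),interpolation=cv2.INTER_CUBIC)
cv2.imwrite("pics/c4.png",np.hstack([a[:,60:460],b]))
E
```

```text
{'clock': 5.7167, 'q': array([-4.56677064e-01,  1.95189198e-01,  1.89550316e+00, -4.84035840e-04,
        1.05310056e+00, -2.08534495e-01]), 'joint_velocities': array([ 0.00019121,  0.0005585 , -0.00183892, -0.00119163, -0.00075638,
       -0.00025957]), 'effort': array([ 5.83695437e-04, -3.40556252e+01, -2.62845647e+01, -9.14641514e-04,
        5.57411317e-03,  1.23062094e-05]), 'tool_pos': array([ 0.55778294, -0.16175372,  0.10359818]), 'ee_rot': array([[ 2.45371236e-01,  9.69426784e-01, -2.16021821e-03],
       [ 9.69429190e-01, -2.45370524e-01,  5.92718963e-04],
       [ 4.45437642e-05, -2.23961478e-03, -9.99997491e-01]]), 'force': array([ 0.00212714, -1.02707094,  0.70072239]), 'moment': array([0.03202871, 0.01466079, 0.02603994]), 'gripper_force': 0.0, 'grip_width': 6.538461515284169e-05}
285 166
```

View pics/c4.png

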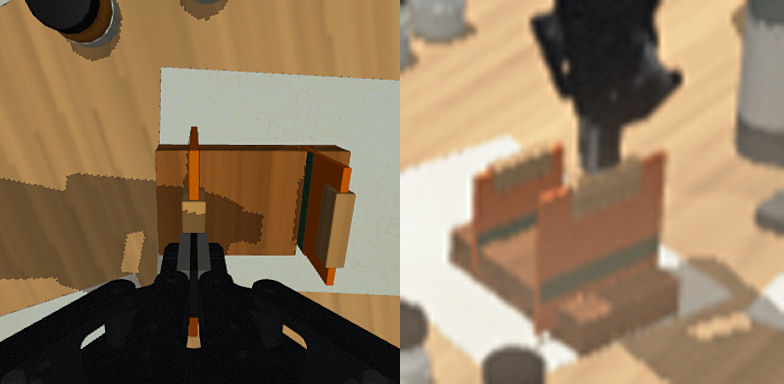

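The fingers shut empty. In the side crop their tips end right at the batten's top edge, about (600,168), and they aren't straddling it. So the tips stand higher than expected, and I'll measure them from two views.

```bash
python3 - <<'E'
from h import *
o=manip.get_obs();R=np.array(o["ee_rot"]);p=np.array(o["tool_pos"])
for n in("s6","sc6","w6"):
    d=load(n)
    for z in(.014,-.017):print(n,z,proj(d,p+R@[0,0,z]).round(1),end=" ")
    print("batten top",proj(d,[.558,-.163,.121]).round(1))
d=load("s6");g=cv2.cvtColor(d["im"],cv2.COLOR_BGR2HSV)
for u in(282,284,286,288,290):print("side",u,[(int(g[v,u,1]),int(g[v,u,2])) for v in range(152,172)])
d=load("sc6");g=cv2.cvtColor(d["im"],cv2.COLOR_BGR2HSV);u0,v0=proj(d,[.558,-.163,.121]).astype(int)
for v in range(v0-14,v0+10):print("sc",v,[int(g[v,u,2]) for u in range(u0-12,u0+13)])
E
```

```text
s6 0.014 [285.3 169.5] s6 -0.017 [285.7 161.2] batten top [285.9 160.9]
sc6 0.014 [227.  158.6] sc6 -0.017 [226.6 153.5] batten top [226.3 153.3]
w6 0.014 [251.9 223.3] w6 -0.017 [251.6 247.3] batten top [252.5 249.7]
side 282 [(79, 122), (79, 123), (75, 112), (70, 105), (70, 105), (73, 109), (78, 148), (72, 160), (76, 164), (92, 208), (100, 198), (103, 164), (102, 157), (101, 144), (98, 138), (95, 132), (94, 127), (93, 129), (95, 137), (115, 142)]
side 284 [(29, 70), (26, 80), (24, 85), (24, 85), (29, 89), (26, 89), (29, 96), (25, 101), (25, 102), (50, 107), (94, 136), (102, 147), (101, 141), (99, 137), (97, 132), (95, 126), (98, 128), (99, 132), (116, 139), (131, 146)]
side 286 [(42, 61), (33, 70), (38, 68), (44, 70), (44, 70), (44, 75), (48, 74), (50, 72), (50, 77), (43, 101), (80, 141), (101, 146), (101, 136), (99, 134), (96, 128), (96, 125), (95, 129), (108, 132), (127, 139), (132, 145)]
side 288 [(73, 49), (60, 55), (62, 58), (58, 57), (72, 60), (68, 64), (71, 65), (68, 68), (58, 79), (70, 116), (89, 134), (99, 136), (98, 135), (96, 130), (96, 127), (96, 127), (111, 133), (128,
[... 2384 characters left out ...]
101, 85, 76, 78, 84, 85, 89, 109, 130, 136, 129, 114, 112, 125, 143, 148, 141, 125, 113]
sc 158 [144, 125, 117, 113, 106, 102, 97, 87, 75, 75, 81, 84, 88, 111, 140, 149, 139, 118, 109, 116, 127, 127, 121, 114, 110]
sc 159 [140, 120, 110, 103, 98, 94, 93, 89, 81, 74, 77, 83, 87, 104, 131, 143, 139, 121, 109, 110, 114, 111, 108, 107, 108]
sc 160 [128, 111, 100, 95, 92, 92, 91, 93, 90, 80, 74, 80, 86, 93, 110, 128, 142, 132, 113, 108, 110, 109, 107, 107, 107]
sc 161 [122, 107, 97, 94, 93, 91, 92, 94, 97, 86, 73, 77, 84, 87, 95, 114, 137, 140, 123, 109, 110, 110, 109, 107, 107]
sc 162 [116, 102, 93, 93, 92, 92, 92, 94, 96, 87, 74, 73, 80, 86, 90, 101, 125, 142, 131, 113, 109, 110, 112, 111, 110]
```

Side, scene and wrist all put the fingertips at about tool z = -17 mm, not +14 mm. The real tool sits about 31 mm shorter than the stated TCP. I'll check that this offset is fixed in the tool frame, then open and go 32 mm deeper.

Emit:
send_rows:
  increments:
    - [[0,0,0],[0,0,0]]
    - [[0,0,0],[0,0,0]]
    - [[0,0,0],[0,0,0]]
    - [[0,0,0],[0,0,0]]
    - [[0,0,0],[0,0,0]]
    - [[0,0,0],[0,0,0]]
    - [[0,0,0],[0,0,0]]
  gripper: 1

```text
clock: 6.3
tool_pos: [0.5578, -0.1618, 0.1037]
ee_rot: [[0.245, 0.969, -0.002], [0.969, -0.245, 0.001], [0.0, -0.002, -1.0]]
force: [0.2, 0.4, 0.4]
grip_width: 0.0831
gripper_force: 0.0
```

```bash
python3 - <<'E'
from h import *
# reported tool pose at w3, w4, w6 vs camera extrinsics
for n,p,R in(("w3",[.6158,.2258,.3068],[[.255,.967,-.001],[.967,-.255,.002],[.002,-.001,-1]]),("w4",[.4577,.2617,.2839],[[.256,.84,.479],[.967,-.22,-.131],[-.005,.497,-.868]])):
    E=load(n)["E"];print(n,(np.array(R).T@(E[:3,3]-p)).round(4))
print(manip.get_obs()["grip_width"],manip.get_obs()["tool_pos"])
delta([.558,-.1645,.072],Rdown(75.5))
E
```

```text
w3 [ 0.0771  0.0011 -0.1625]
w4 [ 0.0771  0.001  -0.1619]
0.08307247152148113 [ 0.55779776 -0.16175609  0.10367506]
inc [-0.065, 0.023, 0.792] [-0.02, -0.0, 0.049] rows 0.8
```

Emit:
send_rows:
  increments:
    - [[-0.06,0.02,0.15],[0,0,0]]
    - [[-0.06,0.02,0.3],[0,0,0]]
    - [[-0.06,0.02,0.45],[0,0,0]]
    - [[-0.06,0.02,0.6],[0,0,0]]
    - [[-0.06,0.02,0.75],[0,0,0]]
    - [[-0.06,0.02,0.8],[0,0,0]]
    - [[-0.06,0.02,0.8],[0,0,0]]

```text
clock: 6.88
tool_pos: [0.5572, -0.1639, 0.0704]
ee_rot: [[0.245, 0.969, -0.004], [0.969, -0.245, 0.001], [0.0, -0.004, -1.0]]
force: [0.4, 0.7, 0.1]
grip_width: 0.0854
gripper_force: 0.0
```

Emit:
send_rows:
  increments:
    - [[0,0,0],[0,0,0]]
    - [[0,0,0],[0,0,0]]
    - [[0,0,0],[0,0,0]]
    - [[0,0,0],[0,0,0]]
    - [[0,0,0],[0,0,0]]
    - [[0,0,0],[0,0,0]]
    - [[0,0,0],[0,0,0]]
    - [[0,0,0],[0,0,0]]
  gripper: -1
  grip_force: 90

```text
clock: 7.55
tool_pos: [0.5582, -0.1644, 0.0721]
ee_rot: [[0.245, 0.969, -0.001], [0.969, -0.245, 0.0], [-0.0, -0.001, -1.0]]
force: [-1.0, 0.3, 1.0]
grip_width: 0.0104
gripper_force: 88.1
```

Gripped at 10.4 mm with 88 N. Lifting.

Emit:
send_rows:
  increments:
    - [[0,0,-0.3],[0,0,0]]
    - [[0,0,-0.8],[0,0,0]]
    - [[0,0,-1.5],[0,0,0]]
    - [[0,0,-2.3],[0,0,0]]
    - [[0,0,-3.1],[0,0,0]]
    - [[0,0,-3.9],[0,0,0]]
    - [[0,0,-4.5],[0,0,0]]
    - [[0,0,-4.5],[0,0,0]]

```text
clock: 8.22
tool_pos: [0.561, -0.1656, 0.2598]
ee_rot: [[0.245, 0.969, 0.009], [0.969, -0.245, -0.005], [-0.003, 0.01, -1.0]]
force: [1.3, -0.6, 0.2]
grip_width: 0.0105
gripper_force: 88.2
```

```bash
python3 - <<'E'
from h import *
o=manip.get_obs();R=np.array(o["ee_rot"]);p=np.array(o["tool_pos"]);print(p,o["force"],o["grip_width"])
c=[]
for n in("side","scene","wrist"):
    cam(n,n+"7");d=load(n+"7")
    q={k:proj(d,p+R@v).round(1).tolist() for k,v in dict(b0=[-.055,0,.064],b1=[.055,0,.064],t0=[-.055,0,-.046],t1=[.055,0,-.046]).items()};print(n,q)
    if n!="wrist":
        u,v=proj(d,p+R@[0,0,.02]).astype(int);print(u-32,v-35);c.append(cv2.resize(d["im"][v-35:v+45,u-32:u+32],(400,500),interpolation=cv2.INTER_CUBIC))
cv2.imwrite("pics/c5.png",np.hstack(c))
E
```

```text
[ 0.56102387 -0.16561239  0.25981306] [ 1.28113823 -0.58334563  0.16651251] 0.010488486036563683
side {'b0': [299.8, 134.6], 'b1': [272.9, 144.2], 't0': [302.4, 101.8], 't1': [274.2, 110.5]}
255 91
scene {'b0': [217.2, 128.5], 'b1': [231.0, 152.2], 't0': [215.4, 106.5], 't1': [230.1, 131.1]}
191 96
wrist {'b0': [256.3, 265.7], 'b1': [256.8, 125.9], 't0': [255.9, 391.9], 't1': [256.7, 157.5]}
```

View pics/c5.png

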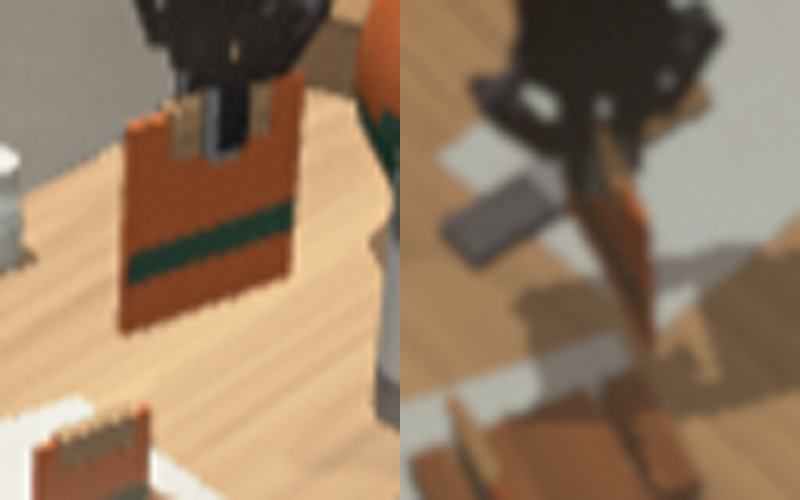

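In the side view the held panel's lower edge runs from (274.5,144) to (301,135). That is within 1.5 px of the expected position, square to the tool, with its edge 64 mm ahead of the reported TCP. The small panel is undisturbed. Next is the pose above the clip.

```bash
cat >> h.py <<'E'
an=np.radians(75.2);yh=np.array([np.cos(an),np.sin(an),0]);hh=np.array([np.sin(an),-np.cos(an),0]);th=np.radians(35)
zc=-hh*np.sin(th)+np.array([0,0,np.cos(th)]);Rc=np.stack([yh,hh*np.cos(th)+np.array([0,0,np.sin(th)]),-zc],1)
C=np.array([.5954,.2256,.0795])
def togo(e): delta(C+(.064+e)*zc,Rc)
def edge():
    o=manip.get_obs();q=np.array(o["tool_pos"])+np.array(o["ee_rot"])@[0,0,.064]-C
    print("edge in clip x,y,z mm",(np.array([Rc[:,1]@q,yh@q,zc@q])*1000).round(1),"F",np.round(o["force"],1),o["grip_width"],o["clock"])
E
python3 -c "
from h import *
togo(.136)"
```

```text
inc [9.704, -4.344, 0.209] [-5.865, -0.033, 0.096] rows 10.2
```

Emit:
send_rows:
  increments:
    - [[0.8,-0.3,0],[-0.4,0,0]]
    - [[1.7,-0.7,0],[-0.9,0,0]]
    - [[2.5,-1.1,0],[-1.4,0,0]]
    - [[3.4,-1.5,0],[-1.9,0,0]]
    - [[4.2,-1.9,0],[-2.4,0,0]]
    - [[5.1,-2.3,0.1],[-3.0,0,0]]
    - [[6.0,-2.7,0.1],[-3.6,0,0]]
    - [[6.8,-3.1,0.1],[-4.2,0,0]]

```text
clock: 9.03
tool_pos: [0.5026, 0.1313, 0.2449]
ee_rot: [[0.246, 0.879, 0.41], [0.969, -0.222, -0.104], [-0.0, 0.423, -0.906]]
force: [1.3, -0.3, -0.4]
grip_width: 0.0105
gripper_force: 88.2
```

```bash
python3 -c "
from h import *
edge();togo(.10)"
```

```text
edge in clip x,y,z mm [  30.  -114.6  110.1] F [ 1.3 -0.3 -0.4] 0.010490798957443646 9.0333
inc [2.879, -0.946, 0.415] [-1.667, -0.045, 0.087] rows 2.9
```

Emit:
send_rows:
  increments:
    - [[0.8,-0.3,0],[-0.6,0,0]]
    - [[1.6,-0.6,0.1],[-1.2,0,0.1]]
    - [[2.4,-0.9,0.2],[-1.67,-0.04,0.09]]
    - [[2.88,-0.95,0.4],[-1.67,-0.04,0.09]]
    - [[2.88,-0.95,0.42],[-1.67,-0.04,0.09]]
    - [[2.88,-0.95,0.42],[-1.67,-0.04,0.09]]

```text
clock: 9.53
tool_pos: [0.5046, 0.2484, 0.2126]
ee_rot: [[0.253, 0.795, 0.551], [0.967, -0.206, -0.147], [-0.004, 0.57, -0.821]]
force: [0.5, -0.3, -1.2]
grip_width: 0.0107
gripper_force: 88.3
```

```bash
python3 - <<'E'
from h import *
edge();togo(.045);togo(0)
c=[]
for n in("side","scene"):
    cam(n,n+"8");d=load(n+"8");u,v=proj(d,C+.06*zc).astype(int);print(n,u-32,v-40)
    c.append(cv2.resize(d["im"][v-40:v+40,u-32:u+32],(400,500),interpolation=cv2.INTER_CUBIC))
    o=manip.get_obs();R=np.array(o["ee_rot"]);p=np.array(o["tool_pos"])
    print([proj(d,p+R@[s,0,.064]).round(1).tolist() for s in(-.055,.055)],[proj(d,C+.04*zc+s*.03*yh).round(1).tolist() for s in(-1,1)])
cv2.imwrite("pics/c6.png",np.hstack(c))
E
```

```text
edge in clip x,y,z mm [-0.6 -1.2 98.7] F [ 0.5 -0.3 -1.2] 0.010721153466602934 9.5333
inc [0.031, 0.014, 1.343] [-0.037, 0.016, 0.038] rows 1.3
inc [0.033, 0.019, 2.468] [-0.037, 0.016, 0.038] rows 2.4
side 163 177
[[218.1, 203.5], [179.8, 219.1]] [[203.7, 216.1], [183.6, 224.4]]
scene 273 191
[[303.7, 209.3], [321.7, 238.3]] [[297.3, 227.5], [306.7, 243.1]]
```

Emit:
send_rows:
  increments:
    - [[0.03,0.01,0.4],[0,0,0]]
    - [[0.03,0.01,0.8],[0,0,0]]
    - [[0.03,0.01,1.1],[0,0,0]]
    - [[0.03,0.01,1.3],[-0.04,0.02,0.04]]
    - [[0.03,0.01,1.5],[-0.04,0.02,0.04]]
    - [[0.03,0.01,1.7],[-0.04,0.02,0.04]]
    - [[0.03,0.01,1.7],[-0.04,0.02,0.04]]

```text
clock: 10.22
tool_pos: [0.5441, 0.2387, 0.1589]
ee_rot: [[0.259, 0.789, 0.556], [0.966, -0.215, -0.146], [0.004, 0.575, -0.818]]
force: [-2.7, 1.1, -2.8]
grip_width: 0.0105
gripper_force: 88.4
```

```bash
python3 - <<'E'
from h import *
edge();togo(0)
c=[]
for n in("side","scene"):
    cam(n,n+"9");d=load(n+"9");u,v=proj(d,C+.04*zc).astype(int);print(n,u-32,v-40)
    c.append(cv2.resize(d["im"][v-40:v+40,u-32:u+32],(400,500),interpolation=cv2.INTER_CUBIC))
cv2.imwrite("pics/c7.png",np.hstack(c))
E
```

```text
edge in clip x,y,z mm [ 2.3 -0.4 31.4] F [-2.7  1.1 -2.8] 0.010547127441101143 10.2167
inc [0.01, -0.056, 0.785] [0.019, -0.012, -0.056] rows 0.8
side 161 180
scene 269 195
```

View pics/c7.png

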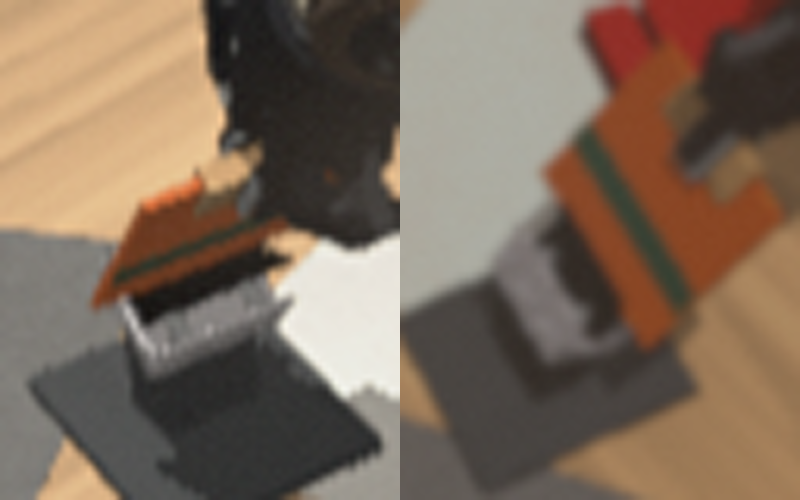

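The side crop shows the panel's lower edge from (95,305) passing behind the near lip. In the scene crop the edge runs straight just inside the far lip. So it is in the mouth, centred and square, and I'll press in slowly.

Emit:
send_rows:
  increments:
    - [[0.01,-0.05,0.05],[0,0,0]]
    - [[0.01,-0.05,0.12],[0,0,0]]
    - [[0.01,-0.05,0.19],[0,0,0]]
    - [[0.01,-0.05,0.26],[0,0,0]]
    - [[0.01,-0.05,0.33],[0,0,0]]
    - [[0.01,-0.05,0.4],[0,0,0]]
    - [[0.01,-0.05,0.4],[0,0,0]]

```text
clock: 10.9
tool_pos: [0.5514, 0.2381, 0.1458]
ee_rot: [[0.257, 0.789, 0.558], [0.966, -0.212, -0.145], [0.004, 0.577, -0.817]]
force: [-3.2, 0.6, -2.8]
grip_width: 0.0106
gripper_force: 88.9
```

```bash
python3 -c "
from h import *
edge();togo(0);print(zc@manip.get_obs()['force'],Rc[:,1]@manip.get_obs()['force'])"
```

```text
edge in clip x,y,z mm [ 0.8  1.  16.6] F [-3.2  0.6 -2.8] 0.010641461921666689 10.9
inc [-0.022, -0.016, 0.414] [0.037, -0.027, -0.036] rows 0.4
-0.4929655795403345 -4.262902442991907
```

Emit:
send_rows:
  increments:
    - [[0,-0.01,0.05],[0,0,0]]
    - [[0,-0.01,0.1],[0,0,0]]
    - [[0,-0.01,0.15],[0,0,0]]

```text
clock: 11.15
tool_pos: [0.5546, 0.2373, 0.1412]
ee_rot: [[0.257, 0.788, 0.559], [0.966, -0.213, -0.145], [0.004, 0.577, -0.817]]
force: [-6.7, 0.1, -1.8]
grip_width: 0.0106
gripper_force: 89.3
```

```bash
python3 - <<'E'
from h import *
edge();print(zc@manip.get_obs()['force'],Rc[:,1]@manip.get_obs()['force'])
# panel-colour profile: lower edge in scene & side vs prediction
o=manip.get_obs();R=np.array(o["ee_rot"]);p=np.array(o["tool_pos"])
for n in("side","scene"):
    cam(n,n+"10");d=load(n+"10")
    hsv=cv2.cvtColor(d["im"],cv2.COLOR_BGR2HSV);m=((hsv[...,0]<14)&(hsv[...,1]>140)&(hsv[...,2]>60)).astype(np.uint8)
    u,v=proj(d,p).astype(int);s=np.zeros_like(m);s[v-35:v+50,u-40:u+40]=m[v-35:v+50,u-40:u+40]
    # sample along the panel's left free margin (|x| 35..55) from top downward
    for x in(-.051,-.045,.045,.051):
        print(n,x,[(z,int(s[tuple(proj(d,p+R@[x,0,z/1000]).round().astype(int)[::-1])])) for z in range(20,90,4)])
E
```

```text
edge in clip x,y,z mm [ 0.9  1.  10.9] F [-6.7  0.1 -1.8] 0.010640243928186873 11.15
2.2417092739430746 -6.318168760110838
side -0.051 [(20, 0), (24, 0), (28, 0), (32, 0), (36, 0), (40, 0), (44, 0), (48, 0), (52, 0), (56, 0), (60, 0), (64, 0), (68, 0), (72, 0), (76, 0), (80, 0), (84, 0), (88, 0)]
side -0.045 [(20, 0), (24, 0), (28, 0), (32, 0), (36, 0), (40, 0), (44, 0), (48, 0), (52, 0), (56, 0), (60, 0), (64, 0), (68, 0), (72, 0), (76, 0), (80, 0), (84, 0), (88, 0)]
side 0.045 [(20, 1), (24, 1), (28, 1), (32, 1), (36, 1), (40, 0), (44, 1), (48, 1), (52, 1), (56, 1), (60, 1), (64, 1), (68, 1), (72, 1), (76, 0), (80, 0), (84, 0), (88, 0)]
side 0.051 [(20, 1), (24, 1), (28, 0), (32, 1), (36, 1), (40, 0), (44, 0), (48, 1), (52, 1), (56, 0), (60, 0), (64, 1), (68, 0), (72, 0), (76, 0), (80, 0), (84, 0), (88, 0)]
scene -0.051 [(20, 1), (24, 0), (28, 0), (32, 0), (36, 0), (40, 0), (44, 1), (48, 1), (52, 1), (56, 1), (60, 1), (64, 0), (68, 0), (72, 0), (76, 0), (80, 0), (84, 0), (88, 0)]
scene -0.045 [(20, 1), (24, 0), (28, 0), (32, 0), (36, 0), (40, 1), (44, 1), (48, 1), (52, 1), (56, 1), (60, 1), (64, 0), (68, 0), (72, 0), (76, 0), (80, 0), (84, 0), (88, 0)]
scene 0.045 [(20, 1), (24, 0), (28, 0), (32, 0), (36, 0), (40, 1), (44, 1), (48, 1), (52, 1), (56, 1), (60, 1), (64, 1), (68, 1), (72, 0), (76, 0), (80, 0), (84, 0), (88, 0)]
scene 0.051 [(20, 1), (24, 0), (28, 0), (32, 0), (36, 0), (40, 1), (44, 1), (48, 1), (52, 1), (56, 1), (60, 1), (64, 1), (68, 0), (72, 0), (76, 0), (80, 0), (84, 0), (88, 0)]
```

The panel hasn't slipped. The 6 N sideways force toward -x means only the far jaw is parted, so the panel sits about 2 mm too far in +x. I'll shift back 2 mm and keep going in.

Emit:
send_rows:
  increments:
    - [[-0.02,-0.03,0],[0,0,0]]
    - [[-0.02,-0.06,0],[0,0,0]]
    - [[-0.02,-0.06,0.05],[0,0,0]]
    - [[-0.02,-0.06,0.1],[0,0,0]]
    - [[-0.02,-0.06,0.1],[0,0,0]]

```text
clock: 11.67
tool_pos: [0.556, 0.2362, 0.1375]
ee_rot: [[0.257, 0.787, 0.56], [0.966, -0.213, -0.145], [0.005, 0.579, -0.815]]
force: [-2.0, 1.3, -1.5]
grip_width: 0.0103
gripper_force: 89.0
```

```bash
python3 -c "
from h import *
edge();o=manip.get_obs();print(zc@o['force'],Rc[:,1]@o['force'],np.array(o['ee_rot']).T@o['moment']);togo(0)"
```

```text
edge in clip x,y,z mm [0.2 0.4 6.9] F [-2.   1.3 -1.5] 0.01032532315237086 11.6667
0.05153962668246437 -2.6834391093383383 [ 1.19052037  0.17652128 -0.1731365 ]
inc [-0.006, 0.004, 0.173] [0.061, -0.031, -0.044] rows 0.2
```

Emit:
send_rows:
  increments:
    - [[0,-0.03,0.05],[0,0,0]]
    - [[0,-0.03,0.1],[0,0,0]]
    - [[0,-0.03,0.15],[0,0,0]]
    - [[0,-0.03,0.17],[0,0,0]]

```text
clock: 12.0
tool_pos: [0.5588, 0.2358, 0.1332]
ee_rot: [[0.259, 0.786, 0.561], [0.966, -0.214, -0.146], [0.005, 0.579, -0.815]]
force: [-21.2, 3.1, 18.4]
grip_width: 0.0104
gripper_force: 92.8
```

```bash
python3 -c "
from h import *
edge();o=manip.get_obs();print(zc@o['force'],Rc[:,1]@o['force'],o['moment']);togo(0)"
```

```text
edge in clip x,y,z mm [0.1 0.7 1.7] F [-21.2   3.1  18.4] 0.010409282332159387 12.0
27.266445373490043 -6.928063321202574 [-0.03834806  2.14124919 -0.15241242]
inc [-0.014, 0.008, 0.044] [0.069, -0.023, -0.055] rows 0.1
```

Emit:
send_rows:
  increments:
    - [[0,-0.03,0.02],[0,0,0]]
    - [[0,-0.03,0.04],[0,0,0]]
    - [[0,-0.03,0.04],[0,0,0]]

```text
clock: 12.25
tool_pos: [0.5588, 0.236, 0.1331]
ee_rot: [[0.259, 0.785, 0.562], [0.966, -0.214, -0.147], [0.005, 0.581, -0.814]]
force: [-23.6, 1.7, 20.4]
grip_width: 0.0104
gripper_force: 93.7
```

```bash
python3 - <<'E'
from h import *
edge();o=manip.get_obs();print(zc@o['force'],Rc[:,1]@o['force'])
R=np.array(o["ee_rot"]);p=np.array(o["tool_pos"])
for n in("side","scene"):
    cam(n,n+"11");d=load(n+"11");d0=load(n)
    # orange-panel pixels: fine walk down each free margin, predicted edge at 64
    hsv=cv2.cvtColor(d["im"],cv2.COLOR_BGR2HSV)
    for x in(.04,.048):
        q=[proj(d,p+R@[x,0,z/1000]) for z in range(44,86,3)]
        print(n,x,[(44+3*i,)+tuple(int(k) for k in hsv[int(round(b)),int(round(a))]) for i,(a,b) in enumerate(q)])
E
```

```text
edge in clip x,y,z mm [0.2 0.8 1.7] F [-23.6   1.7  20.4] 0.01044720419196673 12.25
30.047104365123747 -7.307409494762885
side 0.04 [(44, 21, 96, 56), (47, 39, 54, 47), (50, 39, 54, 47), (53, 39, 54, 47), (56, 11, 143, 80), (59, 16, 128, 68), (62, 11, 173, 93), (65, 11, 173, 93), (68, 11, 173, 93), (71, 10, 145, 109), (74, 10, 179, 107), (77, 10, 179, 107), (80, 10, 106, 113), (83, 10, 106, 113)]
side 0.048 [(44, 10, 175, 125), (47, 10, 182, 116), (50, 10, 148, 131), (53, 10, 175, 125), (56, 10, 175, 125), (59, 10, 175, 125), (62, 10, 149, 130), (65, 10, 149, 130), (68, 10, 149, 130), (71, 9, 149, 125), (74, 9, 149, 125), (77, 14, 38, 128), (80, 20, 18, 127), (83, 20, 18, 127)]
scene 0.04 [(44, 10, 185, 131), (47, 10, 187, 139), (50, 10, 187, 139), (53, 10, 190, 138), (56, 10, 190, 138), (59, 10, 186, 136), (62, 12, 162, 115), (65, 12, 162, 115), (68, 11, 91, 70), (71, 11, 91, 70), (74, 9, 45, 57), (77, 9, 45, 57), (80, 12, 46, 56), (83, 12, 46, 56)]
scene 0.048 [(44, 10, 187, 131), (47, 10, 184, 125), (50, 10, 182, 125), (53, 10, 185, 134), (56, 10, 178, 122), (59, 10, 182, 126), (62, 9, 159, 104), (65, 9, 141, 92), (68, 11, 89, 69), (71, 11, 61, 59), (74, 15, 45, 57), (77, 15, 45, 57), (80, 14, 48, 59), (83, 14, 48, 59)]
```

It's a hard stop at the floor: 30 N axial and no further travel. I'll relax the push and the sideways load before releasing.

Emit:
send_rows:
  increments:
    - [[0,-0.02,-0.03],[0,0,0]]
    - [[0,-0.04,-0.05],[0,0,0]]
    - [[0,-0.04,-0.05],[0,0,0]]

```text
clock: 12.6
tool_pos: [0.5578, 0.2362, 0.1325]
ee_rot: [[0.257, 0.785, 0.564], [0.966, -0.212, -0.145], [0.006, 0.582, -0.813]]
force: [-7.4, -0.2, 8.5]
grip_width: 0.0106
gripper_force: 90.5
```

```bash
python3 -c "
from h import *
edge();o=manip.get_obs();print(zc@o['force'],Rc[:,1]@o['force'])"
```

```text
edge in clip x,y,z mm [-0.9  0.9  1.8] F [-7.4 -0.2  8.5] 0.010584437938391419 12.6
11.004262445427882 -0.9392594046401435
```

Emit:
send_rows:
  increments:
    - [[0,0,0],[0,0,0]]
    - [[0,0,0],[0,0,0]]
    - [[0,0,0],[0,0,0]]
    - [[0,0,0],[0,0,0]]
    - [[0,0,0],[0,0,0]]
    - [[0,0,0],[0,0,0]]
  gripper: 0.4

```text
clock: 13.1
tool_pos: [0.5562, 0.236, 0.1294]
ee_rot: [[0.258, 0.788, 0.56], [0.966, -0.213, -0.145], [0.005, 0.578, -0.816]]
force: [0.6, -1.1, -0.2]
grip_width: 0.0601
gripper_force: 0.0
```

Emit:
send_rows:
  increments:
    - [[0,0,-0.3],[0,0,0]]
    - [[0,0,-0.8],[0,0,0]]
    - [[0,0,-1.5],[0,0,0]]
    - [[0,0,-2.3],[0,0,0]]
    - [[0,0,-3.1],[0,0,0]]
    - [[0,0,-3.8],[0,0,0]]
    - [[0,0,-3.8],[0,0,0]]

```text
clock: 13.68
tool_pos: [0.4717, 0.2603, 0.2605]
ee_rot: [[0.255, 0.783, 0.568], [0.967, -0.214, -0.139], [0.013, 0.585, -0.811]]
force: [0.9, 0.9, 1.5]
grip_width: 0.0597
gripper_force: 0.0
```

```bash
python3 - <<'E'
from h import *
edge()
cam("wrist","w12");d=load("w12")
for n in("side","scene"):cam(n,n+"12")
# panel seated pose prediction: top edge ends & batten
for k,v in dict(t0=[-.055,.1105],t1=[.055,.1105],b0=[-.03,.1135],b1=[.03,.1135],e0=[-.055,.0005],e1=[.055,.0005]).items():
    print(k,[proj(load(n),C+yh*v[0]+zc*v[1]).round(1).tolist() for n in("w12","side12","scene12")])
def seg(n,win):
    im=load(n)["im"];h=cv2.cvtColor(im,cv2.COLOR_BGR2HSV);m=((h[...,0]<13)&(h[...,1]>120)&(h[...,2]>55)).astype(np.uint8)
    u0,v0,u1,v1=win;s=np.zeros_like(m);s[v0:v1,u0:u1]=m[v0:v1,u0:u1]
    cs=sorted(cv2.findContours(s,0,1)[0],key=cv2.contourArea)[-3:]
    for c in cs:print(n,cv2.contourArea(c),cv2.approxPolyDP(c,2,True)[:,0].tolist())
u,v=proj(d,C+.1*zc).astype(int);seg("w12",(max(0,u-120),max(0,v-120),u+120,v+120))
for n in("side12","scene12"):
    u,v=proj(load(n),C+.06*zc).astype(int);seg(n,(u-40,v-40,u+40,v+40))
E
```

```text
edge in clip x,y,z mm [ -0.6   2.6 158. ] F [0.9 0.9 1.5] 0.059712687147038604 13.6833
t0 [[253.0, 238.6], [218.9, 202.4], [306.5, 207.7]]
t1 [[252.0, 122.2], [180.2, 218.0], [324.7, 236.7]]
b0 [[252.8, 215.6], [210.8, 205.3], [311.1, 213.5]]
b1 [[252.3, 151.6], [189.6, 213.8], [321.0, 229.3]]
e0 [[252.0, 201.4], [208.1, 218.0], [286.5, 228.4]]
e1 [[251.2, 114.7], [172.2, 233.1], [303.2, 256.9]]
w12 22.5 [[249, 116], [248, 122], [253, 124], [252, 116]]
w12 68.5 [[253, 218], [250, 218], [250, 240], [254, 239]]
w12 1508.0 [[157, 217], [132, 220], [132, 283], [142, 277], [164, 246], [164, 224]]
side12 2.5 [[210, 218], [205, 220]]
side12 177.5 [[219, 205], [213, 205], [209, 213], [190, 220], [190, 215], [182, 218], [174, 233], [183, 230], [176, 230], [181, 226], [213, 213]]
scene12 24.5 [[292, 225], [288, 228], [291, 232], [294, 229]]
scene12 54.0 [[303, 245], [300, 251], [305, 255], [308, 251]]
scene12 1244.0 [[336, 191], [317, 191], [299, 198], [303, 212], [296, 222], [312, 248], [324, 234], [321, 230], [315, 233], [306, 217], [310, 213], [316, 218], [343, 210], [344, 197], [338, 198]]
```

The panel stands in the clip within 1 to 2 px of the fully seated prediction, and the gripper is clear of it. Handing in.

```bash
python3 -c "
from h import *
print(manip.sign_off())"
```

```text
the job is handed in; nothing more can be done
None
```

I pressed the larger panel down to the clip's floor, centred and square within 1–2 px in the camera views, let it go and handed the job in at about 14 s; the sign-off gave no verdict. I did not re-measure the jaw opening or the small panel after release.

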